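# Hook in the brake spring of a wire dispenser

### The arm

A 6-joint arm with a two-finger parallel gripper is mounted at the origin on the work surface. World frame = base frame: x ahead of the robot, y to its left, z up, the work surface at z = 0. Lengths are in m, angles in degrees, forces in N, time in s.
With the tool pointing down it reaches from about 0.275 to 0.775 m from the base axis. Payload 14.6 kg.
Tool frame: the origin (TCP) lies midway between the tips of the shut fingers; the grasp point (between the pads) lies 19 mm behind it; z points along the fingers, y is the line along which they close (so a half turn about z gives the same grasp; the last joint's range is limited). The gripper opens to 85 mm and grips with 20 to 120 N. Pads are 22 mm wide; open, the fingers measure 114 mm over their backs; the gripper's body (76 mm by 85 mm) begins 54 mm behind the grasp point. The pads swing forward as they close: fully open they stand 13 mm farther back than shut.
Start: joints at [-80.919, 15.075, -2.767, 72.158, 0, 81.102], TCP at [0.162, -0.499, 0.208] pointing down, gripper open.
Joint ranges: [-151.79, 151.79], [-50.71, 97.33], [-67.44, 78.34], [-121.81, 120.89], [-77.56, 73.72], [-180, 180]. Speed limits (degrees/s): [108.29, 108.29, 147.25, 159.86, 180, 180].

### API

Orientations are given as [roll, pitch, yaw] about the fixed x, y, z axes, in that order (R = Rz(yaw) Ry(pitch) Rx(roll)).
In Python, from cell import sensors, imaging, order gives the robot as it stands. The module is installed in compiled form; this text tells all that it offers.
- The arm moves only by the shell command python3 -m pendant 'ROWS' [FORCE]. ROWS is JSON, a list of rows, each a list of 5 numbers: the shift along the tool's x, y, z in cm, then the turn about the tool's z in degrees, then the finger opening in cm, from 0 to 8.54. A call has 1 to 8 rows; each row shifts and turns the commanded pose from where the row before left it, along the tool's axes as they then stand; what a row does not reach is not made up. A row lasts 1/12 s, in which the tool goes at most 41.7 mm and 7.16 degrees, less where a joint would pass 70% of its speed; a pose out of reach is approached as far as the arm can. A call is refused whole if a number of a shift passes 4.17 or a number of a turn 7.16, either way. A call with a gripper value outside its range is refused whole. The fingers move at their own pace and stop on an object; FORCE is the grip in N (left out, the last holds). Time passes only in rows, so rows that do not move let the fingers close. It gives the time, the measured TCP pose, the force, the opening and the grip force at its end, in the units of the state.
- sensors.get_obs(): the state, without advancing time (a new reading comes with each control period).
- imaging.capture(name): name is "scene" or "top" or "wrist"; returns (picture, depth): 420x560x3 uint8, blue, green, red; 420x560 float32, m along the optical axis (not along the pixel's ray), 0 where there is no reading.
- imaging.calibration(name): a dict with "K" (3x3 intrinsics, pixels), "pose" (4x4, takes a point from camera to world coordinates); the wrist camera has in their place "tool_from_camera" (4x4, takes a point from camera to tool coordinates, whose origin is the TCP and whose axes are the flange's). Camera axes: x right, y down, z forward; pixel columns grow to the right and rows downward; lengths in m; the calibration is good to about 2 mm. The wrist camera is an equidistant fisheye: a pixel r from the principal point sees the ray r / f radians off the axis. A picture is of the moment at which its call begins: read the wrist's pose just before it. calibration takes no time and is no camera call.
- order.job_done(): hands the job in; it is judged then, once.
The state is a dict: "time_s": time; "q": joint angles; "qd": joint speeds; "joint_efforts": joint torques, N m; "eef_pos": TCP position; "tcp_rot": TCP orientation; "ft_force": force on the tool from outside, world axes, zero at the start; "ft_torque": the same for the moment, N m; "opening": opening from 0.0 (shut) to 1.0 (fully open); "finger_force": force on a finger pad.
Only numpy, scipy, OpenCV 4.12 (cv2) and the standard library are available. Lean on these libraries where they do the work, as an engineer would, in place of code of your own. Each camera call takes 0.05 s, during which the arm holds its last target. There are 200 camera calls.

### The job

Fit the return spring of the wire dispenser's brake: take the spring from its cradle, feel for the hole in the brass anchor block with the hook under its orange grip, pressing only lightly, and set the hook fully home. Then pull the blue end out no further than needed, put its eye over the post of the red brake arm under the post's head, and let go, so that the spring draws the arm home. Leave everything else on the bench where it is.

Things in the scene. Friction and masses are not known exactly. Their poses are not given: they have to be found in the camera images.
- spring: Tension spring unit, level in its cradle at first; stays straight, only lengthens along its x. Origin: centre of the underside of the orange grip, on the hook shank's axis; x to the eye, z up. Orange grip: box 20 (x) x 14 (y) x 25 mm (z) above the origin; take it from above across y. Coil 13 mm thick, axis 7.5 mm above the underside, leads to a blue grip. About 65 g in all.
- hook_tip (a point): Lowest point of the steel hook under the orange grip, on its shank's axis, 17 mm below the grip's underside. Shank upright, 6 mm in diameter; at its foot a round toe 4 mm thick (13 to 17 mm below the underside) points along the spring's +x, its end 5.5 mm from the shank's axis. Pulled along x, the toe grips under the brass block.
- blue_grip (a point): Centre of the underside of the blue grip, a box 20 x 14 x 25 mm (z up from here) at the far end of the spring, 94 mm from the shank's axis when unstretched, underside level with the orange one. Take it from above across y. It moves with the eye.
- eye (a point): Centre of the steel eye beyond the blue grip, at the level of the ring's underside: flat ring of 5 mm wire, 16 mm inside, 27 mm outside; 26 mm beyond blue_grip, 120 mm from the shank's axis when unstretched.
- spring_stretch (a joint): Stretch of the spring in m, 0 at rest. Tension in N = 230 x (stretch + 0.015): 3.5 N to begin to open, 15 N at 50 mm. Beyond 68 mm (19 N) it is spoiled. 20 to 60 mm is needed to get the eye over the post.
- cradle: Wooden cradle, fixed, 180 x 60 mm, top 22 mm above the bench, on which both grips and the eye rest; a groove 13 mm wide across it takes the hook.
- dispenser: Grey wire dispenser, fixed; place and heading vary. Origin on the bench, 20 mm from anchor_mark along x; x from anchor to post, z up. Along x: brass anchor block (70 x 44 mm, 12 mm thick, flat top at z = 30 mm); from x = 52 to 106 mm an aluminium bed 34 mm wide, top at z = 27 mm, on which the hooked spring's blue end lies; red brake arm. Base plate 8 mm thick, x from -60 to 250 mm.
- reel (a point): Top of the spindle of the black reel of copper wire on the dispenser, 54 mm above the bench; reel 66 mm across, 42 mm high, upright axis.
- anchor_mark (a point): Near end of the brass block's adjustment, level with its top, axes as the dispenser. The block's flat top has one round through hole, 11 mm wide, 1 mm chamfer. It is clamped (does not yield) with the hole's centre at y = 0, anywhere from 6 to 34 mm along +x from here. Where is not measured: feel for it or see it. Press with under 20 N until the hook is home; a few N do.
- brake_arm (a joint): Swing of the red brake arm about its upright pivot (55 mm from the post along the dispenser's +y), rad. 0 = home, shoe against the reel; larger = post swung away from the anchor. It starts open, has little friction (about 1 N at the post), and the fitted spring draws it to 0.
- post (a point): Foot of the steel post on the red arm: on its axis, at the arm's upper face, 27 mm above the bench. 176 mm from anchor_mark along x with the arm home, up to 12 mm more at the start. Neck 6 mm wide to 7.5 mm above this point, then a head 11 mm wide tapering to 6 mm, top 11.5 mm above. Arm 22 mm wide. Fitted, the eye lies on the arm round the neck, its centre drawn 5 mm towards the anchor.
- model_house: Cream model house with grey roof, 56 x 116 x 56 mm, bystander.
- steel_weight: Steel block 55 x 55 x 35 mm with a knob, 53 mm high in all, bystander.
- glue_bottle: White bottle with red cap, 38 mm across, 95 mm high, bystander.
- tape_roll: Tan tape roll lying flat, 90 mm across, 24 mm high, bystander.
- screwdriver: Screwdriver with yellow handle, 170 mm long, bystander.
- paper_cup: Blue cup, 84 mm across, 115 mm high, bystander.
- paint_jar: Small jar with white cap, 44 mm across, 45 mm high, bystander.

How it is judged (in metres and radians):
On the way, in this order (a step that is already met when the one before it is completed fails the run):
1. the hook under the orange grip is fully down in the anchor's hole (z of hook_tip in the frame of anchor_mark below -0.013 m and x of hook_tip in the frame of anchor_mark between -0.001 and 0.041 m and y of hook_tip in the frame of anchor_mark between -0.007 and 0.007 m and value of joint spring_stretch below 0.006 m), for 0.2 s.
2. the eye is round the post's neck, under its head, with the spring stretched and its hook still in the hole (z of hook_tip in the frame of anchor_mark below -0.013 m and x of hook_tip in the frame of anchor_mark between -0.001 and 0.041 m and y of hook_tip in the frame of anchor_mark between -0.007 and 0.007 m and horizontal distance between eye and post below 0.0085 m and z of eye in the frame of post between -0.004 and 0.0045 m and value of joint spring_stretch above 0.008 m), for 0.2 s.
At the end, for the whole second after the job is handed in: Hook tip 13 mm or more below the anchor block's top, in its hole; eye round the post's neck under its head (centre within 8.5 mm of the axis, underside -4 to 4.5 mm from the arm's face); stretch over 8 mm; brake arm home (below 0.03 rad); spring released and at rest (all of step 2 and value of joint brake_arm below 0.03 rad and linear speed of spring below 0.02 m/s and contact force between spring and the fingers below 0.1 N); the robot touches nothing.
It fails at once if the spring is pressed on the dispenser with more than 20 N before its hook is home (value of joint spring_stretch below 0.004 m and z of hook_tip in the frame of anchor_mark above -0.013 m and contact force between spring and dispenser above 20 N).
It fails at once if the spring is stretched beyond 68 mm (value of joint spring_stretch above 0.068 m).
It fails at once if a bystander is moved by more than 20 mm (distance of any of model_house, steel_weight, glue_bottle, tape_roll, screwdriver, paper_cup, paint_jar from where it was at the start of the episode above 0.02 m).
It fails at once if a bystander is tipped (angle between any of glue_bottle, paper_cup, paint_jar, model_house's own z axis and vertical above 0.3 rad).
It also fails if it takes over 72 s, if anything falls off the work surface, if the arm or the gripper's body presses on something with over 40 N, if the wrist force passes 120 N, or if a joint passes its speed limit or range.

## Working session

There is one attempt and no reset: what is moved stays moved. The work goes in short steps, Python scripts to look and compute and a shell command to move; the robot and the scene stay as the last step left them, time stands still between calls to the robot, and variables do not carry over. Pictures are saved under pics/ and viewed, at most 13 in all, crops included, and the job is handed in when it is done.

```bash
mkdir -p pics
cat > h.py <<'E'
import numpy as np, cv2
from cell import sensors, imaging, order
from scipy.spatial.transform import Rotation as R
def world(name,d=None):
    c=imaging.calibration(name); return np.array(c["K"]),np.array(c["pose"])
def cloud(name,depth):
    K,P=world(name); v,u=np.mgrid[0:420,0:560]
    p=np.stack([(u-K[0,2])/K[0,0]*depth,(v-K[1,2])/K[1,1]*depth,depth],-1)
    return p@P[:3,:3].T+P[:3,3]
def ray(name,u,v,z):
    K,P=world(name); d=P[:3,:3]@np.array([(u-K[0,2])/K[0,0],(v-K[1,2])/K[1,1],1]); o=P[:3,3]
    return o+d*(z-o[2])/d[2]
E
python3 - <<'E'
from h import *
o=sensors.get_obs(); print(o)
for n in("top","scene"):
    p,d=imaging.capture(n); cv2.imwrite(f"pics/{n}0.png",p); np.save(f"{n}0.npy",d); K,P=world(n); print(n,K,P)
a=cv2.imread("pics/top0.png"); cv2.imwrite("pics/top0b.png",cv2.resize(a,(800,600),interpolation=cv2.INTER_CUBIC))
print(imaging.calibration("wrist"))
E
```

```text
{'time_s': 0.0, 'q': array([-8.09189617e+01,  1.50982350e+01, -2.80278238e+00,  7.21563055e+01,
       -1.22758152e-04,  8.11033647e+01]), 'qd': array([ 0.05310778,  0.02517363,  0.03948009, -0.0403746 ,  0.10069905,
       -0.00329954]), 'joint_efforts': array([ 2.22110895e-03, -6.37616730e+01,  3.84562433e+01,  1.38132149e-02,
       -6.49143203e-05, -7.92778323e-07]), 'eef_pos': array([ 0.16200208, -0.4990913 ,  0.2079368 ]), 'tcp_rot': array([-1.79943348e+02, -8.74383669e-03,  1.79776693e+01]), 'ft_force': array([ 0.27137355, -0.14189498, -0.60546296]), 'ft_torque': array([ 0.05804012,  0.00144372, -0.04641921]), 'finger_force': 0.0, 'opening': 1.0018401321517376}
top [[484.10198713   0.         284.49297789]
 [  0.         484.10198713 211.65342503]
 [  0.           0.           1.        ]] [[ 0.0068623  -0.99460912  0.10346793  0.45493534]
 [-0.99994033 -0.0059457   0.0091646  -0.04406077]
 [-0.00850001 -0.10352465 -0.99459057  1.2957117 ]
 [ 0.          0.          0.          1.        ]]
scene [[488.6734167    0.         278.38150094]
 [  0.         488.6734167  203.93332429]
 [  0.           0.           1.        ]] [[-0.1217098   0.77249834 -0.62324397  1.34533824]
 [ 0.99245657  0.10402641 -0.06487261  0.05561869]
 [ 0.01471985 -0.6264382  -0.77933209  1.02491667]
 [ 0.          0.          0.          1.        ]]
{'K': array([[325.1922621 ,   0.        , 284.5250844 ],
       [  0.        , 325.1922621 , 208.87033172],
       [  0.        ,   0.        ,   1.        ]]), 'tool_from_camera': array([[-3.88743276e-04, -9.60606733e-01, -2.77911055e-01,
         7.08021619e-02],
       [ 9.99999921e-01, -3.95708492e-04, -3.10279262e-05,
         2.62595555e-04],
       [-8.01661296e-05, -2.77911045e-01,  9.60606811e-01,
        -1.66055221e-01],
       [ 0.00000000e+00,  0.00000000e+00,  0.00000000e+00,
         1.00000000e+00]])}
```

View pics/top0b.png

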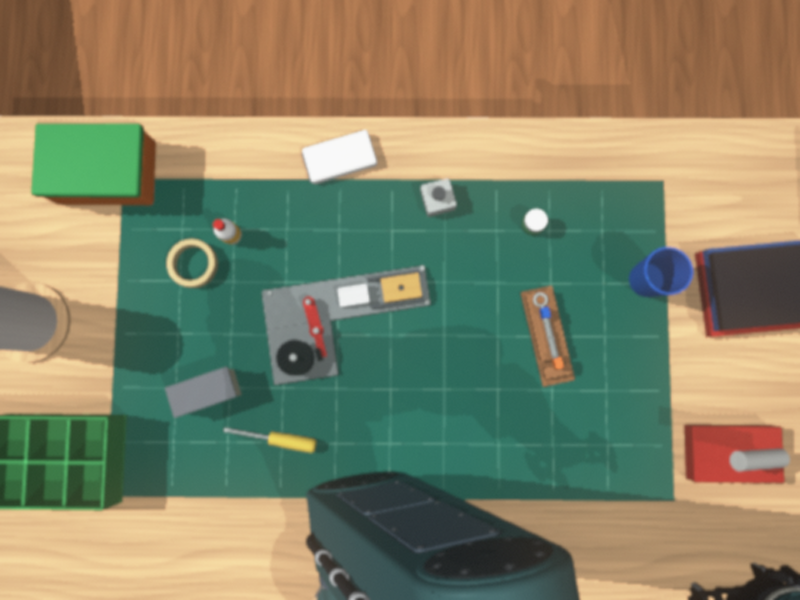

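The view shows the spring in its cradle on the right (800-px image: orange grip (558,362), blue (546,313), eye (540,298)). The brass block is at (402,288) with its hole near (401,287), and the red arm's post is near (309,300). Next I'll measure.

Run:
```python
from h import *
a=cv2.imread("pics/top0.png"); d=np.load("top0.npy"); C=cloud("top",d)
hsv=cv2.cvtColor(a,cv2.COLOR_BGR2HSV)
def m(name,lo,hi,roi,z):
    k=cv2.inRange(hsv,lo,hi); q=np.zeros_like(k); x0,y0,x1,y1=roi; q[y0:y1,x0:x1]=k[y0:y1,x0:x1]
    n,l,s,c=cv2.connectedComponentsWithStats(q); i=1+np.argmax(s[1:,4]); w=C[l==i]
    r=cv2.minAreaRect(np.argwhere(l==i)[:,::-1].astype(np.float32))
    print(name,s[i],c[i].round(1),"ray",ray("top",*c[i],z).round(4),"med z",np.median(w[:,2]).round(4),r)
m("orange",(5,170,170),(14,255,255),(360,190,410,280),.047)
m("blue",(100,150,100),(125,255,255),(360,190,410,280),.047)
m("brass",(15,80,120),(30,255,255),(255,180,310,230),.030)
m("red",(0,150,100),(4,255,255),(200,190,240,260),.027)
m("reel",(0,0,0),(179,255,50),(180,225,225,270),.05)
for n,(x0,y0,x1,y1) in dict(sp=(355,190,415,280),di=(175,175,310,275)).items():
    pass
A=cv2.resize(a[180:275,178:308],None,fx=4,fy=4,interpolation=cv2.INTER_CUBIC);B=cv2.resize(a[195:275,358:408],None,fx=4.75,fy=4.75,interpolation=cv2.INTER_CUBIC)
cv2.imwrite("pics/c1.png",np.hstack([A,B[:380]]))
```

```text
orange [388 253   1   3   3] [388. 254.] ray [ 0.4772 -0.2988  0.047 ] med z 0.0416 ((388.0, 254.0), (2.0, 0.0), -90.0)
blue [379 216   6   6  28] [381.4 218.6] ray [ 0.5683 -0.2831  0.047 ] med z 0.0458 ((381.5, 218.5), (5.0, 5.0), 90.0)
brass [266 191  29  21 473] [280.5 200.9] ray [ 0.6151 -0.0217  0.03  ] med z 0.0288 ((280.5675964355469, 200.90541076660156), (17.755090713500977, 27.125831604003906), 80.53767395019531)
red [214 212  11  19 108] [218.6 220.8] ray [0.5617 0.141  0.027 ] med z 0.0264 ((218.72642517089844, 221.79246520996094), (18.6810359954834, 6.730666637420654), 74.05460357666016)
reel [195 240  24  21 332] [206.9 250.4] ray [0.4832 0.166  0.05  ] med z 0.0411 ((206.5, 250.0), (20.0, 23.0), 90.0)
```

View pics/c1.png

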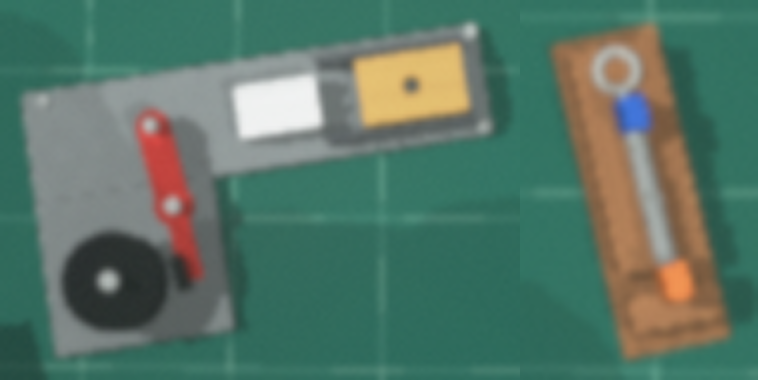

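The hole is visible at top pixel (280.8,201.3), the post's head at (215.5,211.3), the orange grip at (391,254.2), blue at (381.8,218.8) and the eye at (378.2,210).

```bash
cat >> h.py <<'E'
def tool(T):  # shift in tool axes (cm) from here to world point T
    o=sensors.get_obs(); Rt=R.from_euler("xyz",o["tcp_rot"],degrees=True).as_matrix()
    return (Rt.T@(np.array(T)-o["eef_pos"])*100).round(2)
E
python3 - <<'E'
from h import *
P=dict(orange=(391,254.2,.047),blue=(381.8,218.8,.047),eye=(378.2,210,.027),hole=(280.75,201.25,.03),post=(215.5,211.25,.0385),pivot=(178+172/4,180+205/4,.03),reel=(178+108/4,180+281/4,.054))
W={k:ray("top",*v) for k,v in P.items()}
for k in W: print(k,W[k].round(4))
f=lambda a,b:(np.linalg.norm((W[b]-W[a])[:2]).round(4),np.degrees(np.arctan2(*(W[b]-W[a])[1::-1])).round(2))
for p in ("orange eye","orange blue","hole post","post pivot"): print(p,f(*p.split()))
a=cv2.imread("pics/top0.png"); 
hs=cv2.cvtColor(a,cv2.COLOR_BGR2HSV);k=np.zeros((420,560),np.uint8);k[180:230,255:310]=cv2.inRange(hs,(15,80,120),(30,255,255))[180:230,255:310]
c=max(cv2.findContours(k,0,2)[0],key=cv2.contourArea); w=np.array([ray("top",u,v,.03)[:2]*1000 for u,v in c[:,0]],np.float32); print(cv2.minAreaRect(w))
T=W["orange"]*.6+W["blue"]*.4; T[2]=.16; print("to view", tool(T))
E
```

```text
orange [ 0.4767 -0.3065  0.047 ]
blue [ 0.5678 -0.2842  0.047 ]
eye [ 0.5928 -0.2789  0.027 ]
hole [ 0.6141 -0.0223  0.03  ]
post [0.5857 0.1479 0.0385]
pivot [0.534  0.1336 0.03  ]
reel [0.4835 0.1703 0.054 ]
orange eye (np.float64(0.1193), np.float64(13.37))
orange blue (np.float64(0.0937), np.float64(13.76))
hole post (np.float64(0.1726), np.float64(99.47))
post pivot (np.float64(0.0537), np.float64(-164.57))
((615.0670776367188, -21.862247467041016), (47.15318298339844, 71.57611083984375), 9.85853385925293)
to view [39.62 -8.32  4.81]
```

```bash
python3 -m pendant '[[3.96,-0.83,0,0,8.5],[3.96,-0.83,0,0,8.5],[3.96,-0.83,0,0,8.5],[3.96,-0.83,0,0,8.5],[3.96,-0.83,0,0,8.5],[3.96,-0.83,0.5,0,6],[3.96,-0.83,1,0,6],[3.96,-0.83,1,0,6]]' 60 && python3 -m pendant '[[3.96,-0.83,1,0,6],[3.96,-0.83,1,0,6],[0,0,0,4.5,6],[0,0,0,0,6],[0,0,0,0,6]]' | tail -3
python3 - <<'E'
from h import *
o=sensors.get_obs(); p,d=imaging.capture("wrist"); np.save("w1.npy",d); cv2.imwrite("pics/w1.png",p); print(o["eef_pos"],o["tcp_rot"],o["time_s"],o["ft_force"])
E
```

```text
time_s: 0.77
eef_pos: [0.4445, -0.3371, 0.1831]
tcp_rot: [180.0, -0.0, 18.0]
ft_force: [-0.2, -1.5, 0.6]
opening: 0.702
finger_force: 0.0
ft_force: [-0.2, -0.6, 0.7]
opening: 0.706
finger_force: 0.0
[ 0.51284432 -0.29806926  0.16314422] [-1.79974985e+02  3.37384520e-02  1.36173673e+01] 1.1833 [-0.21132571 -0.56259803  0.6804361 ]
```

View pics/w1.png

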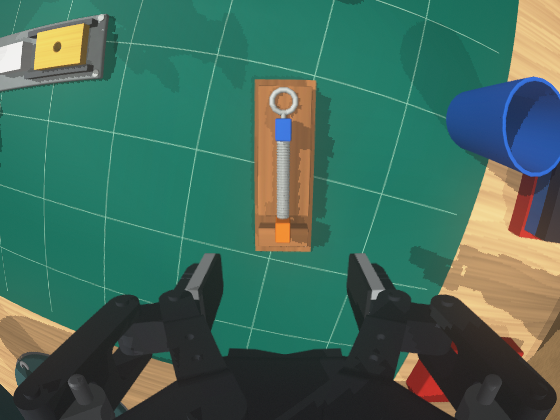

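The wrist view shows the orange grip at (283,231), blue at (283,129) and the eye at (284,101). The spring lies along the tool's x, with the brass hole at (57,47).

```bash
cat >> h.py <<'E'
def wray(u,v,z,o):
    c=imaging.calibration("wrist"); K=c["K"]; T=np.array(c["tool_from_camera"])
    x,y=u-K[0,2],v-K[1,2]; r=np.hypot(x,y); t=r/K[0,0]
    d=np.array([x/r*np.sin(t),y/r*np.sin(t),np.cos(t)])
    Rt=R.from_euler("xyz",o["tcp_rot"],degrees=True).as_matrix()
    d=Rt@T[:3,:3]@d; s=np.array(o["eef_pos"])+Rt@T[:3,3]
    return s+d*(z-s[2])/d[2]
def blob(p,lo,hi,roi):
    x0,y0,x1,y1=roi; k=cv2.inRange(cv2.cvtColor(p,cv2.COLOR_BGR2HSV),lo,hi); q=np.zeros_like(k); q[y0:y1,x0:x1]=k[y0:y1,x0:x1]
    n,l,s,c=cv2.connectedComponentsWithStats(q); i=1+np.argmax(s[1:,4]); return c[i],s[i]
E
python3 - <<'E'
from h import *
p=cv2.imread("pics/w1.png"); o=sensors.get_obs()
for n,lo,hi,roi in(("orange",(5,120,120),(18,255,255),(270,212,300,246)),("blue",(105,120,80),(125,255,255),(270,110,300,150))):
    c,s=blob(p,lo,hi,roi); print(n,c,s)
    for v in (s[1]-.5,s[1]+s[3]-.5): print("  edge",v,[wray(c[0],v,z,o).round(4) for z in (.022,.047)])
    print("  c",wray(*c,.047,o).round(4), "sides",[wray(u,c[1],.047,o).round(4) for u in (s[0]-.5,s[0]+s[2]-.5)])
print("eye",wray(284,101,.027,o).round(4),"hole",wray(57,47,.03,o).round(4))
g=cv2.cvtColor(p,cv2.COLOR_BGR2GRAY); print(g[80:125:1,284])
E
```

```text
orange [282.9339498  231.91677675] [270 212  30  34 757]
  edge 211.5 [array([ 0.4919, -0.3022,  0.022 ]), array([ 0.4992, -0.3006,  0.047 ])]
  edge 245.5 [array([ 0.4566, -0.3106,  0.022 ]), array([ 0.4667, -0.3083,  0.047 ])]
  c [ 0.48   -0.3052  0.047 ] sides [array([ 0.4771, -0.2931,  0.047 ]), array([ 0.4836, -0.3201,  0.047 ])]
blue [282.6754386  129.52631579] [275 119  16  22 342]
  edge 118.5 [array([ 0.5799, -0.2808,  0.022 ]), array([ 0.58  , -0.2809,  0.047 ])]
  edge 140.5 [array([ 0.5596, -0.2857,  0.022 ]), array([ 0.5614, -0.2854,  0.047 ])]
  c [ 0.5707 -0.2832  0.047 ] sides [array([ 0.569 , -0.2763,  0.047 ]), array([ 0.5722, -0.2897,  0.047 ])]
eye [ 0.596  -0.2782  0.027 ] hole [ 0.6168 -0.0202  0.03  ]
[123 123 124 124 123 125 123 164 204 216 200 162 126 139 139 139 139 140
 139 140 140 140 140 139 140 139 140 139 136 137 169 194 191 171 166 167
 167 162 114 112 118 118 119 117 117]
```

```bash
python3 -m pendant '[[-1.73,-0.04,2,0,5],[-1.73,-0.03,2,0,5],[0,0,3,0,5],[0,0,3,0,5],[0,0,1.5,0,5],[0,0,0.8,0,5],[0,0,0.7,0,5],[0,0,0.7,0,5]]' 30 | tail -5
python3 - <<'E'
from h import *
o=sensors.get_obs(); p,d=imaging.capture("wrist"); cv2.imwrite("pics/w2.png",p); print(o["eef_pos"],o["tcp_rot"],o["time_s"],o["ft_force"])
c,s=blob(p,(5,120,150),(18,255,255),(230,200,340,330)); print(c,s,wray(*c,.047,o), tool(wray(*c,.047,o)))
for v in (s[1]-.5,s[1]+s[3]-.5): print(tool(wray(c[0],v,.047,o)))
E
```

```text
eef_pos: [0.4793, -0.3065, 0.0269]
tcp_rot: [179.9, -0.0, 13.5]
ft_force: [0.3, 0.5, 0.4]
opening: 0.587
finger_force: 0.0
[ 0.47930259 -0.30651807  0.02688657] [ 1.79928929e+02 -4.63737788e-02  1.34673993e+01] 1.9 [0.33327186 0.49819637 0.42997075]
[262.29069189 248.46117471] [ 233  200   93   86 4018] [ 0.4850901  -0.29419361  0.047     ] [ 0.87 -1.01 -2.13]
[ 3.33 -0.96 -2.13]
[-1.21 -1.06 -2.13]
```

View pics/w2.png

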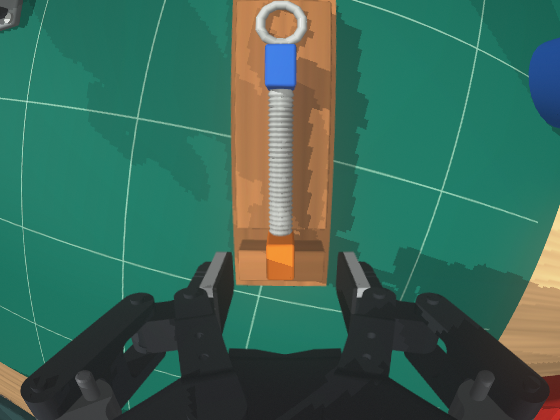

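The orange grip shows at rows 235–279, with its top face starting near row 249. It sits between the pads, slightly left of centre (about column 281).

Run:
```python
from h import *
o=sensors.get_obs(); p=cv2.imread("pics/w2.png"); hs=cv2.cvtColor(p,cv2.COLOR_BGR2HSV)
print([(r,*hs[r,280]) for r in range(228,286,2)])
for r in (235,249,279): print(r,[tool(wray(281,r,z,o)) for z in (.022,.047)])
c,s=blob(p,(105,120,80),(125,255,255),(255,40,310,95)); print(s,[tool(wray(c[0],v,.047,o)) for v in (s[1],s[1]+s[3])],[tool(wray(v,70,.047,o)) for v in (s[0]-.5,s[0]+s[2]-.5)])
```

```text
[(228, np.uint8(45), np.uint8(8), np.uint8(198)), (230, np.uint8(30), np.uint8(10), np.uint8(158)), (232, np.uint8(39), np.uint8(9), np.uint8(197)), (234, np.uint8(35), np.uint8(9), np.uint8(173)), (236, np.uint8(11), np.uint8(137), np.uint8(158)), (238, np.uint8(12), np.uint8(191), np.uint8(163)), (240, np.uint8(12), np.uint8(192), np.uint8(165)), (242, np.uint8(12), np.uint8(193), np.uint8(164)), (244, np.uint8(12), np.uint8(200), np.uint8(196)), (246, np.uint8(14), np.uint8(201), np.uint8(242)), (248, np.uint8(15), np.uint8(198), np.uint8(244)), (250, np.uint8(15), np.uint8(198), np.uint8(244)), (252, np.uint8(15), np.uint8(199), np.uint8(244)), (254, np.uint8(15), np.uint8(200), np.uint8(244)), (256, np.uint8(15), np.uint8(199), np.uint8(244)), (258, np.uint8(15), np.uint8(199), np.uint8(244)), (260, np.uint8(15), np.uint8(199), np.uint8(244)), (262, np.uint8(14), np.uint8(198), np.uint8(243)), (264, np.uint8(12), np.uint8(200), np.uint8(207)), (266, np.uint8(13), np.uint8(201), np.uint8(207)), (268, np.uint8(12), np.uint8(200), np.uint8(207)), (270, np.uint8(12), np.uint8(200), np.uint8(207)), (272, np.uint8(12), np.uint8(198), np.uint8(207)), (274, np.uint8(13), np.uint8(201), np.uint8(206)), (276, np.uint8(12), np.uint8(197), np.uint8(207)), (278, np.uint8(12), np.uint8(198), np.uint8(207)), (280, np.uint8(13), np.uint8(153), np.uint8(180)), (282, np.uint8(13), np.uint8(144), np.uint8(182)), (284, np.uint8(13), np.uint8(144), np.uint8(182))]
235 [array([ 0.65, -0.17,  0.37]), array([ 1.6 , -0.14, -2.13])]
249 [array([-0.2 , -0.18,  0.37]), array([ 0.88, -0.15, -2.13])]
279 [array([-2.13, -0.19,  0.37]), array([-0.78, -0.16, -2.13])]
[ 265   44   31   46 1375] [array([10.4 , -0.17, -2.13]), array([ 8.3 , -0.17, -2.13])] [array([ 9.21, -0.85, -2.13]), array([ 9.2 ,  0.51, -2.13])]
```

```bash
python3 -m pendant '[[0.05,-0.16,0,0,4],[0,0,0,0,2.5],[0,0,0,0,1],[0,0,0,0,1],[0,0,0,0,1],[0,0,0,0,1],[0,0,0,0,1]]' 40; python3 -m pendant '[[0,0,0,0,1],[0,0,-0.5,0,1],[0,0,-1,0,1],[0,0,-2,0,1],[0,0,-2,0,1],[0,0,-2,0,1],[0,0,0,0,1],[0,0,0,0,1]]'
python3 - <<'E'
from h import *
o=sensors.get_obs(); p,d=imaging.capture("wrist"); cv2.imwrite("pics/w3.png",p); print(o["eef_pos"],o["tcp_rot"],o["time_s"])
c,s=blob(p,(105,120,80),(125,255,255),(235,20,330,125)); print(c,s,o["eef_pos"][2]+.0205,[tool(wray(c[0],v,o["eef_pos"][2]+.0205,o)) for v in (s[1]-.5,s[1]+s[3]-.5)])
E
```

```text
time_s: 2.53
eef_pos: [0.4794, -0.304, 0.0265]
tcp_rot: [180.0, -0.0, 13.5]
ft_force: [0.3, -1.0, 0.7]
opening: 0.118
finger_force: 0.0
time_s: 3.2
eef_pos: [0.48, -0.3044, 0.103]
tcp_rot: [179.9, -0.1, 13.5]
ft_force: [-0.6, 0.5, -0.4]
opening: 0.115
finger_force: 0.0
[ 0.47997033 -0.30444036  0.10300665] [ 1.79877067e+02 -8.86793203e-02  1.34815330e+01] 3.2
[284.49646643  84.4540636 ] [275  70  20  30 566] 0.12350665065132833 [array([ 9.28,  0.07, -2.15]), array([ 7.92,  0.07, -2.15])]
```

View pics/w3.png

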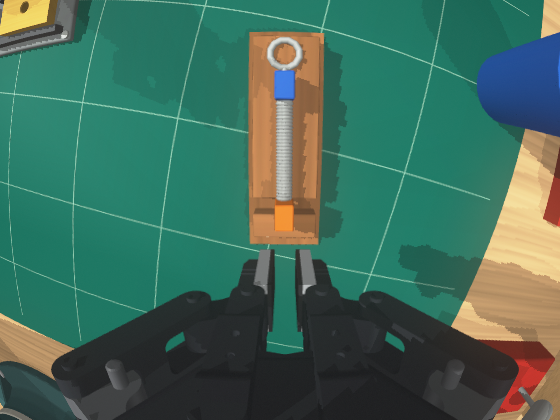

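The grip missed: the spring is still in its cradle (orange at (284,218)) and the pads stand at a 10 mm gap. I'll check the finger geometry with depth.

Run:
```python
from h import *
o=sensors.get_obs(); p,d=imaging.capture("wrist")
c=imaging.calibration("wrist"); K=c["K"]; T=np.array(c["tool_from_camera"])
def pt(u,v):
    x,y=u-K[0,2],v-K[1,2]; r=np.hypot(x,y); t=r/K[0,0]; a=np.array([x/r*np.tan(t),y/r*np.tan(t),1])*d[v,u]
    return (T[:3,:3]@a+T[:3,3]).round(4)
for u in (258,263,267,270,300,304,308,312): print(u,[ (v,pt(u,v)) for v in (252,256,262,270,285,300)])
a=cv2.resize(p[170:340,200:370],None,fx=3.5,fy=3.5,interpolation=cv2.INTER_CUBIC); cv2.imwrite("pics/w4.png",a)
```

```text
258 [(252, array([-0.0469, -0.0236,  0.1014])), (256, array([ 0.0115, -0.0115, -0.0356])), (262, array([ 0.0112, -0.011 , -0.0412])), (270, array([ 0.0111, -0.0105, -0.0485])), (285, array([ 0.0107, -0.0096, -0.0601])), (300, array([ 0.0124, -0.0086, -0.0733]))]
263 [(252, array([ 0.0118, -0.0095, -0.0319])), (256, array([ 0.0114, -0.0093, -0.0353])), (262, array([ 0.0108, -0.009 , -0.0403])), (270, array([ 0.0109, -0.0085, -0.0481])), (285, array([ 0.0111, -0.0077, -0.0608])), (300, array([ 0.0122, -0.007 , -0.0729]))]
267 [(252, array([ 0.0112, -0.0077, -0.0305])), (256, array([ 0.0116, -0.0075, -0.0357])), (262, array([ 0.0111, -0.0072, -0.0409])), (270, array([ 0.0111, -0.0069, -0.0483])), (285, array([ 0.0113, -0.0062, -0.061 ])), (300, array([ 0.0063, -0.0062, -0.0636]))]
270 [(252, array([ 0.0116, -0.0063, -0.0313])), (256, array([ 0.0112, -0.0062, -0.0349])), (262, array([ 0.0108, -0.006 , -0.0401])), (270, array([ 0.0108, -0.0057, -0.0477])), (285, array([ 0.0106, -0.0052, -0.0599])), (300, array([ 0.0044, -0.0053, -0.0605]))]
300 [(252, array([ 0.0112,  0.0073, -0.0304])), 
[... 303 characters left out ...]
), (262, array([ 0.0114,  0.0085, -0.0416])), (270, array([ 0.0111,  0.0081, -0.0485])), (285, array([ 0.011 ,  0.0074, -0.0605])), (300, array([ 0.0099,  0.007 , -0.0693]))]
308 [(252, array([ 0.0113,  0.0109, -0.0307])), (256, array([ 0.0113,  0.0106, -0.0352])), (262, array([ 0.0115,  0.0101, -0.0418])), (270, array([ 0.0117,  0.0096, -0.0496])), (285, array([ 0.0108,  0.0089, -0.0602])), (300, array([ 0.0122,  0.0081, -0.073 ]))]
312 [(252, array([-0.0461,  0.0247,  0.0996])), (256, array([-0.0507,  0.025 ,  0.1011])), (262, array([ 0.0112,  0.0119, -0.0411])), (270, array([ 0.0115,  0.0113, -0.0493])), (285, array([ 0.0126,  0.0101, -0.0635])), (300, array([ 0.0121,  0.0094, -0.0729]))]
```

View pics/w4.png

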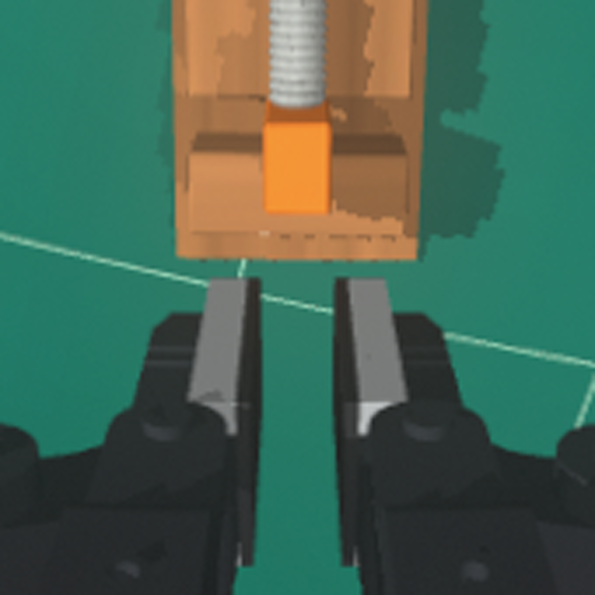

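Depth shows the pad tips really end about 29 mm behind the TCP (pads at tool z −30 mm and further back), so the fingers closed above the 47 mm top of the grip. I'll re-check the alignment before going lower.

```bash
python3 - <<'E'
from h import *
o=sensors.get_obs(); p=cv2.imread("pics/w3.png")
for u,v in ((284.9,204.9),(284.9,230.6)): print(tool(wray(u,v,.047,o)))
c,s=blob(p,(105,120,80),(125,255,255),(235,20,330,125)); print([tool(wray(c[0],v,.047,o)) for v in (s[1]-.5,s[1]+s[3]-.5)])
E
python3 -m pendant '[[0,0,2,0,4],[0,0,2.5,0,4],[0,0,2,0,4],[0,0,1,0,4],[0,0,0.8,0,4],[0,0,0.5,0,4],[0,0,0,0,4]]'
```

```text
[1.   0.05 5.43]
[-0.92  0.05  5.43]
[array([10.34,  0.03,  5.43]), array([8.29, 0.02, 5.43])]
time_s: 3.88
eef_pos: [0.4792, -0.3038, 0.0129]
tcp_rot: [-180.0, 0.0, 13.5]
ft_force: [-0.4, -1.1, 0.4]
opening: 0.474
finger_force: 0.0
```

```bash
python3 -m pendant '[[0,0,0.6,0,4],[0,0,0.6,0,4],[0,0,0,0,3],[0,0,0,0,2],[0,0,0,0,1],[0,0,0,0,1],[0,0,0,0,1],[0,0,0,0,1]]' 40; python3 -m pendant '[[0,0,0,0,1],[0,0,0,0,1]]'
```

```text
time_s: 4.55
eef_pos: [0.4795, -0.304, 0.0017]
tcp_rot: [180.0, -0.0, 13.5]
ft_force: [-0.4, 0.0, 3.8]
opening: 0.154
finger_force: 40.3
time_s: 4.72
eef_pos: [0.4795, -0.304, 0.0016]
tcp_rot: [180.0, -0.0, 13.5]
ft_force: [-0.6, -0.0, 6.0]
opening: 0.155
finger_force: 40.6
```

```bash
python3 -m pendant '[[0,0,-0.5,0,1],[0,0,-1.5,0,1],[0,0,-3,0,1],[0,0,-3,0,1],[0,0,-2,0,1],[2.37,-2.4,0,0,1],[2.37,-2.4,0,0,1],[2.37,-2.4,0,0,1]]' && python3 -m pendant '[[2.37,-2.4,0,-6.6,1],[0.5,-2.4,0,0,1],[0,0,0,0,1]]' | tail -5
python3 - <<'E'
from h import *
print(tool([.654,-.015,.1]))
E
```

```text
time_s: 5.38
eef_pos: [0.5322, -0.2166, 0.1021]
tcp_rot: [180.0, -0.0, 13.4]
ft_force: [0.5, -0.5, -0.6]
opening: 0.15
finger_force: 39.9
eef_pos: [0.5454, -0.1601, 0.1014]
tcp_rot: [-179.9, 0.0, 20.3]
ft_force: [-0.0, 0.2, -0.4]
opening: 0.155
finger_force: 39.9
[15.23 -9.84  0.15]
```

```bash
python3 -m pendant '[[3.04,-1.97,0,0,1],[3.04,-1.97,0,0,1],[3.04,-1.97,0,0,1],[3.04,-1.97,0,0,1],[3.04,-1.97,0,0,1],[0,0,0,-6.6,1],[0,0,0,-6.6,1],[0,0,0,-6.6,1]]' && python3 -m pendant '[[0,0,0,-6.6,1],[0,0,0,-6.6,1],[0,0,0,-6.6,1],[0,0,0,-6.6,1],[0,0,0,-6.6,1],[0,0,0,-6.6,1],[0,0,0,-6.6,1],[0,0,0,-6.6,1]]' | tail -5;python3 -m pendant '[[0,0,0,-6.6,1],[0,0,0,0,1],[0,0,0,0,1],[0,0,0,0,1]]'
python3 - <<'E'
from h import *
o=sensors.get_obs(); p,d=imaging.capture("wrist"); cv2.imwrite("pics/w5.png",p); np.save("w5.npy",d); print(o)
E
```

```text
time_s: 6.3
eef_pos: [0.6547, -0.0191, 0.1012]
tcp_rot: [-180.0, 0.0, 40.2]
ft_force: [-0.3, 0.6, -0.1]
opening: 0.151
finger_force: 39.9
eef_pos: [0.6544, -0.0199, 0.1015]
tcp_rot: [-180.0, 0.0, 93.0]
ft_force: [-0.1, 0.9, -0.3]
opening: 0.157
finger_force: 39.9
time_s: 7.3
eef_pos: [0.6545, -0.0197, 0.1014]
tcp_rot: [-180.0, -0.0, 99.0]
ft_force: [0.3, 0.5, -0.2]
opening: 0.153
finger_force: 39.9
{'time_s': 7.3, 'q': array([-8.84476268e+00,  3.03612333e+01,  5.05103751e+00,  6.46966271e+01,
        5.66636181e-04,  7.21128181e+01]), 'qd': array([ 0.13741552, -0.10789867, -0.06450391, -0.13568565,  0.01814125,
       -0.66341512]), 'joint_efforts': array([-4.86692030e-02, -8.68068194e+01,  3.75031722e+01,  2.86726939e-02,
        3.47112142e-02, -9.56617808e-02]), 'eef_pos': array([ 0.65451145, -0.01966709,  0.10143014]), 'tcp_rot': array([-1.79993681e+02, -2.63485595e-03,  9.90424190e+01]), 'ft_force': array([ 0.28230327,  0.45327924, -0.19090785]), 'ft_torque': array([-0.07792072, -0.03978472, -0.04978784]), 'finger_force': 39.937942028045654, 'opening': 0.15337524672088212}
```

View pics/w5.png

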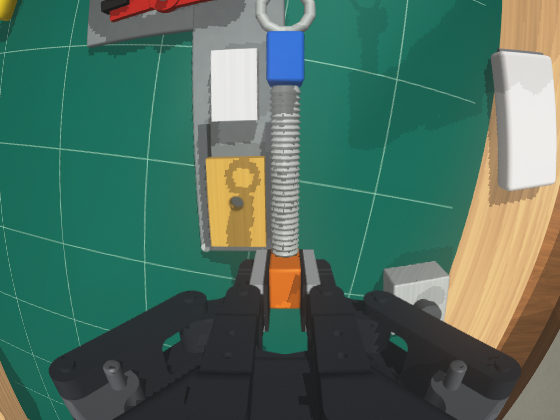

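The hole is clear at (236,203), with the brass block at cols 206–267, rows 157–247. The spring is held level and straight (blue at (285,57), orange at (286,281)).

Run:
```python
from h import *
o=sensors.get_obs(); p=cv2.imread("pics/w5.png"); hs=cv2.cvtColor(p,cv2.COLOR_BGR2HSV); g=hs[...,2]
k=np.zeros((420,560),np.uint8); k[188:218,222:252]=((g[188:218,222:252]<95)*255); n,l,s,c=cv2.connectedComponentsWithStats(k); i=1+np.argmax(s[1:,4]); print("hole",c[i],s[i])
H=wray(*c[i],.03,o); print(H, tool(H))
print([tool(wray(*q,.03,o))[:2] for q in ((s[i][0]-.5,c[i][1]),(s[i][0]+s[i][2]-.5,c[i][1]),(c[i][0],s[i][1]-.5),(c[i][0],s[i][1]+s[i][3]-.5))])
k=np.zeros((420,560),np.uint8); k[140:260,195:272]=cv2.inRange(hs,(18,60,60),(32,255,255))[140:260,195:272]
# left edge fit
E=[];
for r in range(165,242): 
    cs=np.where(k[r])[0]; E.append(wray(cs[0]-.5,r,.03,o)[:2])
E=np.array(E); v=cv2.fitLine(E.astype(np.float32)*1000,cv2.DIST_HUBER,0,.01,.01).ravel(); print("left edge heading",np.degrees(np.arctan2(v[1],v[0]))%180,v[2:])
F=np.array([wray(np.where(k[:,u])[0][-1]+.5,u and 0 or 0,.03,o) for u in []])
nrm=np.array([v[1],-v[0]]); print("hole dist to left edge mm",abs((H[:2]*1000-v[2:])@nrm))
for u in (215,225,250,258): 
    rs=np.where(k[:,u])[0]; print(u,rs[0],rs[-1],tool(wray(u,rs[0]-.5,.03,o))[:2],tool(wray(u,rs[-1]+.5,.03,o))[:2])
zb=o["eef_pos"][2]+.0204+.025
c,s=blob(p,(105,120,80),(125,255,255),(255,20,320,95)); print("blue",s,[tool(wray(c[0],q,zb,o))[:2] for q in (s[1]-.5,s[1]+s[3]-.5)])
for r in (258,265,270,280,290,300,306): cs=np.where(cv2.inRange(hs[r:r+1],(5,150,100),(18,255,255))[0])[0]; print(r,cs[[0,-1]] if len(cs) else None, hs[r,286])
```

```text
Traceback (most recent call last):
ValueError: attempt to get argmax of an empty sequence
```

Run:
```python
from h import *
o=sensors.get_obs(); p=cv2.imread("pics/w5.png"); hs=cv2.cvtColor(p,cv2.COLOR_BGR2HSV); g=hs[...,2]
k=np.zeros((420,560),np.uint8); k[192:215,224:250]=((g[192:215,224:250]<130)*255); print(g[203,222:252]); n,l,s,c=cv2.connectedComponentsWithStats(k); i=1+np.argmax(s[1:,4]); print("hole",c[i],s[i])
H=wray(*c[i],.03,o); print(H, tool(H))
print([tool(wray(*q,.03,o))[:2] for q in ((s[i][0]-.5,c[i][1]),(s[i][0]+s[i][2]-.5,c[i][1]),(c[i][0],s[i][1]-.5),(c[i][0],s[i][1]+s[i][3]-.5))])
k=np.zeros((420,560),np.uint8); k[140:260,195:272]=cv2.inRange(hs,(18,60,60),(32,255,255))[140:260,195:272]
E=np.array([wray(np.where(k[r])[0][0]-.5,r,.03,o)[:2] for r in range(165,242)])
v=cv2.fitLine(E.astype(np.float32)*1000,cv2.DIST_HUBER,0,.01,.01).ravel(); print("left edge heading",np.degrees(np.arctan2(v[1],v[0]))%180)
print("hole dist to left edge mm",abs((H[:2]*1000-v[2:])@np.array([v[1],-v[0]])))
for u in (215,225,250,258): 
    rs=np.where(k[:,u])[0]; print(u,rs[0],rs[-1],tool(wray(u,rs[0]-.5,.03,o))[:2],tool(wray(u,rs[-1]+.5,.03,o))[:2])
zb=o["eef_pos"][2]+.0204+.025
c,s=blob(p,(105,120,80),(125,255,255),(255,20,320,95)); print("blue",s,[tool(wray(c[0],q,zb,o))[:2] for q in (s[1]-.5,s[1]+s[3]-.5)])
print([(r,*hs[r,286]) for r in range(252,312,4)])
```

```text
[224 223 222 220 219 214 189 155 119 111 100  99  98  98  98  99  98  99
  99  99  99 130 155 165 170 171 172 170 169 165]
hole [236.38461538 203.06293706] [230 197  14  14 143]
[ 0.61757428 -0.01924189  0.03      ] [ 0.62 -3.64  7.14]
[array([ 0.62, -4.18]), array([ 0.62, -3.09]), array([ 1.14, -3.62]), array([ 0.03, -3.67])]
left edge heading 99.03931
hole dist to left edge mm 23.06488165201968
215 157 246 [ 4.22 -5.14] [-2.98 -5.56]
225 156 246 [ 4.27 -4.38] [-2.97 -4.73]
250 156 246 [ 4.24 -2.51] [-2.94 -2.71]
258 156 246 [ 4.24 -1.92] [-2.94 -2.08]
blue [ 267   31   37   56 1983] [array([10.33,  0.05]), array([8.17, 0.05])]
[(252, np.uint8(45), np.uint8(9), np.uint8(174)), (256, np.uint8(30), np.uint8(11), np.uint8(112)), (260, np.uint8(12), np.uint8(197), np.uint8(185)), (264, np.uint8(12), np.uint8(199), np.uint8(186)), (268, np.uint8(12), np.uint8(199), np.uint8(197)), (272, np.uint8(13), np.uint8(199), np.uint8(227)), (276, np.uint8(13), np.uint8(204), np.uint8(221)), (280, np.uint8(13), np.uint8(204), np.uint8(221)), (284, np.uint8(13), np.uint8(205), np.uint8(221)), (288, np.uint8(12), np.uint8(206), np.uint8(220)), (292, np.uint8(12), np.uint8(206), np.uint8(220)), (296, np.uint8(12), np.uint8(206), np.uint8(220)), (300, np.uint8(12), np.uint8(207), np.uint8(219)), (304, np.uint8(13), np.uint8(206), np.uint8(234)), (308, np.uint8(20), np.uint8(130), np.uint8(116))]
```

```bash
python3 -m pendant '[[0.15,-1.2,0,0,1],[0.2,-1.29,0,0,1],[0.2,-1.2,0,0,1],[0,0,2.5,0,1],[0,0,2,0,1],[0,0,1.5,0,1],[0,0,0.8,0,1],[0,0,0.2,0,1]]'; python3 -m pendant '[[0,0,0.1,0,1],[0,0,0.1,0,1],[0,0,0,0,1]]'
python3 - <<'E'
from h import *
print(tool([.61757428, -.01924189, .0266]), sensors.get_obs()["eef_pos"])
E
```

```text
time_s: 8.02
eef_pos: [0.6166, -0.02, 0.0302]
tcp_rot: [-179.9, -0.0, 99.2]
ft_force: [-0.1, -0.1, -0.4]
opening: 0.156
finger_force: 39.9
time_s: 8.27
eef_pos: [0.6178, -0.0201, 0.0301]
tcp_rot: [179.9, 0.0, 99.3]
ft_force: [-0.0, 0.4, -1.1]
opening: 0.154
finger_force: 39.9
[ 0.09 -0.    0.35] [ 0.61776586 -0.02013068  0.03009737]
```

```bash
for i in 1; do python3 -m pendant '[[0,0,0.05,0,1],[0,0,0.05,0,1],[0,0,0.05,0,1],[0,0,0,0,1]]' | sed -n 2,4p; python3 -m pendant '[[0,0,0.05,0,1],[0,0,0.05,0,1],[0,0,0,0,1]]'| sed -n 2,4p; python3 -m pendant '[[0,0,0.05,0,1],[0,0,0.05,0,1],[0,0,0,0,1]]'| sed -n 2,4p; done
```

```text
eef_pos: [0.6173, -0.02, 0.028]
tcp_rot: [180.0, 0.0, 99.3]
ft_force: [-0.1, -0.1, -0.7]
eef_pos: [0.6172, -0.02, 0.0268]
tcp_rot: [-180.0, -0.0, 99.3]
ft_force: [0.3, -0.2, -0.5]
eef_pos: [0.6172, -0.02, 0.0258]
tcp_rot: [-180.0, -0.0, 99.3]
ft_force: [-0.7, 0.5, -0.3]
```

```bash
python3 -m pendant '[[0,0,0.05,0,1],[0,0,0.05,0,1],[0,0,0,0,1]]' | sed -n 2,4p; python3 -m pendant '[[0,0,0.05,0,1],[0,0,0.05,0,1],[0,0,0,0,1]]'| sed -n 2,4p
```

```text
eef_pos: [0.6172, -0.02, 0.0248]
tcp_rot: [-180.0, -0.0, 99.3]
ft_force: [0.1, 0.5, -1.1]
eef_pos: [0.6172, -0.02, 0.0238]
tcp_rot: [-180.0, -0.0, 99.3]
ft_force: [1.0, 0.7, -0.7]
```

```bash
python3 -m pendant '[[0,0,0.05,0,1],[0,0,0.05,0,1],[0,0,0,0,1]]'| sed -n 2,4p
```

```text
eef_pos: [0.6172, -0.02, 0.0228]
tcp_rot: [-180.0, -0.0, 99.3]
ft_force: [0.8, 0.5, 0.5]
```

```bash
python3 -m pendant '[[0,0,0.07,0,1],[0,0,0.07,0,1],[0,0,0.07,0,1],[0,0,0,0,1]]'| sed -n 2,4p; python3 -m pendant '[[0,0,0.07,0,1],[0,0,0.07,0,1],[0,0,0.07,0,1],[0,0,0,0,1]]'| sed -n 2,4p
```

```text
eef_pos: [0.6172, -0.0201, 0.0206]
tcp_rot: [-180.0, -0.0, 99.3]
ft_force: [1.2, -0.4, -1.0]
eef_pos: [0.6172, -0.02, 0.0185]
tcp_rot: [-180.0, -0.0, 99.3]
ft_force: [-0.3, -0.0, -0.7]
```

```bash
python3 -m pendant '[[0,0,0.07,0,1],[0,0,0.07,0,1],[0,0,0.07,0,1],[0,0,0,0,1]]'| sed -n 2,4p; python3 -m pendant '[[0,0,0.07,0,1],[0,0,0.07,0,1],[0,0,0.07,0,1],[0,0,0,0,1]]'| sed -n 2,4p
```

```text
eef_pos: [0.6172, -0.02, 0.0164]
tcp_rot: [-180.0, -0.0, 99.3]
ft_force: [-0.2, -0.1, -0.3]
eef_pos: [0.6172, -0.02, 0.0143]
tcp_rot: [-180.0, -0.0, 99.3]
ft_force: [-0.4, 0.5, -1.5]
```

```bash
python3 -m pendant '[[0,0,0.07,0,1],[0,0,0.07,0,1],[0,0,0.07,0,1],[0,0,0,0,1]]'| sed -n 2,4p; python3 -m pendant '[[0,0,0.05,0,1],[0,0,0.05,0,1],[0,0,0,0,1]]'| sed -n 2,4p
```

```text
eef_pos: [0.6172, -0.02, 0.0122]
tcp_rot: [-180.0, -0.0, 99.3]
ft_force: [-0.6, -0.7, -0.5]
eef_pos: [0.6172, -0.02, 0.0113]
tcp_rot: [-180.0, -0.0, 99.3]
ft_force: [-0.4, -0.5, -0.4]
```

```bash
python3 -m pendant '[[0,0,0.05,0,1],[0,0,0,0,1]]'| sed -n 2,4p; python3 -m pendant '[[0,0,0.05,0,1],[0,0,0,0,1]]'| sed -n 2,4p
```

```text
eef_pos: [0.6173, -0.02, 0.0108]
tcp_rot: [-180.0, -0.0, 99.3]
ft_force: [0.5, -0.1, -1.3]
eef_pos: [0.6173, -0.02, 0.0103]
tcp_rot: [-180.0, 0.0, 99.3]
ft_force: [0.4, -0.6, -1.7]
```

```bash
python3 -m pendant '[[0,0,0.05,0,1],[0,0,0.03,0,1],[0,0,0,0,1]]'| sed -n 2,4p; python3 -m pendant '[[0.06,0,0,0,1],[0.06,0,0,0,1],[0.06,0,0,0,1],[0.06,0,0,0,1],[0,0,0,0,1]]'
python3 - <<'E'
from h import *
o=sensors.get_obs(); p,d=imaging.capture("wrist"); cv2.imwrite("pics/w6.png",p); np.save("w6.npy",d)
s,ds=imaging.capture("scene"); t,dt=imaging.capture("top"); cv2.imwrite("pics/s6.png",s); cv2.imwrite("pics/t6.png",t)
E
```

```text
eef_pos: [0.6173, -0.02, 0.0097]
tcp_rot: [180.0, 0.0, 99.3]
ft_force: [-1.0, 0.6, 0.7]
time_s: 12.77
eef_pos: [0.617, -0.0176, 0.0096]
tcp_rot: [180.0, 0.0, 99.3]
ft_force: [1.0, -1.0, 2.0]
opening: 0.154
finger_force: 40.4
```

View pics/w6.png

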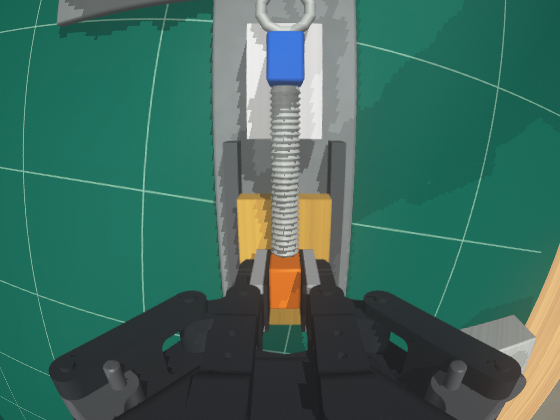

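The hook is home: the orange grip sits on the brass block at (285,285), and blue lies over the white bed at (285,57). Next I release and look from above the blue grip.

```bash
python3 -m pendant '[[0,0,0,0,2],[0,0,0,0,3.5],[0,0,0,0,4],[0,0,-1,0,4],[0,0,-2.5,0,4],[0,0,-2.5,0,4],[1,0,-1.5,0,4],[2,0,0,0,4]]'; python3 -m pendant '[[2,0,0,0,4],[2,0,0,0,4],[1.5,0,0,0,4],[0,0,0,0,4],[0,0,0,0,4],[0,0,0,0,4]]'
python3 - <<'E'
from h import *
o=sensors.get_obs(); p,d=imaging.capture("wrist"); cv2.imwrite("pics/w7.png",p); np.save("w7.npy",d)
cv2.imwrite("pics/w7c.png",cv2.resize(p[0:340,120:450],None,fx=1.75,fy=1.75)); import pickle; pickle.dump(o,open("o7.pkl","wb"))
E
```

```text
time_s: 13.58
eef_pos: [0.6141, 0.0107, 0.0887]
tcp_rot: [179.7, 0.1, 99.2]
ft_force: [0.5, -0.5, -0.1]
opening: 0.47
finger_force: 0.0
time_s: 14.08
eef_pos: [0.6034, 0.0658, 0.0848]
tcp_rot: [180.0, 0.0, 99.3]
ft_force: [-0.6, 0.1, 0.5]
opening: 0.464
finger_force: 0.0
```

View pics/w7c.png

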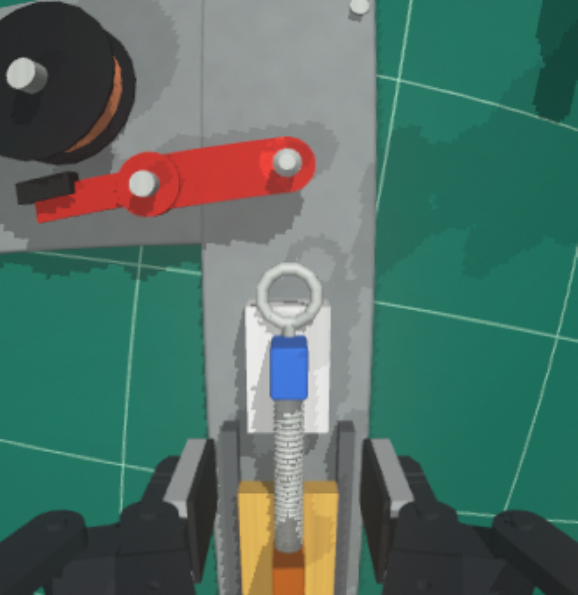

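The released spring lies straight on the bed: eye centre at full-image px (285,169), blue top at about (285,214), post head at (284.5,91.5). The hook is still in the block.

Run:
```python
from h import *
o=sensors.get_obs(); p=cv2.imread("pics/w7.png"); hs=cv2.cvtColor(p,cv2.COLOR_BGR2HSV)
print("z",o["eef_pos"], "post head", tool(wray(284.5,91.4,.0385,o)),"pivot",tool(wray(201.5,105.5,.036,o)),"eye",tool(wray(285.1,169.1,.030,o)))
print([(r,*hs[r,285]) for r in range(188,234,2)])
for r in (192,201,227): print(r,tool(wray(285,r,.053,o)))
b=hs[140:200,286,:]; print([(140+i,int(q[2]),int(q[1])) for i,q in enumerate(b)][::2])
print([(u,int(hs[91,u,2]),int(hs[91,u,1])) for u in range(268,302,2)],[(r,int(hs[r,284,2]),int(hs[r,284,1])) for r in range(74,112,2)])
d=np.load("w7.npy"); c=imaging.calibration("wrist"); K=c["K"]; T=np.array(c["tool_from_camera"])
def pt(u,v):
    x,y=u-K[0,2],v-K[1,2]; r=np.hypot(x,y); t=r/K[0,0]; a=np.array([x/r*np.tan(t),y/r*np.tan(t),1])*d[v,u]; q=T[:3,:3]@a+T[:3,3]
    return (*q[:2].round(4), (o["eef_pos"][2]-q[2]).round(4))
print([(q,pt(*q)) for q in ((285,205),(285,215),(285,224),(284,91),(287,91),(284,152),(268,169),(302,169),(285,188),(270,96))])
```

```text
z [0.60338759 0.06555237 0.08472015] post head [8.72 0.03 4.62] pivot [ 7.96 -5.48  4.87] eye [3.48 0.07 5.47]
[(188, np.uint8(55), np.uint8(8), np.uint8(189)), (190, np.uint8(60), np.uint8(8), np.uint8(189)), (192, np.uint8(108), np.uint8(55), np.uint8(171)), (194, np.uint8(110), np.uint8(160), np.uint8(159)), (196, np.uint8(110), np.uint8(159), np.uint8(159)), (198, np.uint8(110), np.uint8(164), np.uint8(168)), (200, np.uint8(109), np.uint8(175), np.uint8(224)), (202, np.uint8(109), np.uint8(177), np.uint8(220)), (204, np.uint8(109), np.uint8(176), np.uint8(220)), (206, np.uint8(109), np.uint8(176), np.uint8(220)), (208, np.uint8(110), np.uint8(175), np.uint8(220)), (210, np.uint8(109), np.uint8(176), np.uint8(220)), (212, np.uint8(109), np.uint8(177), np.uint8(219)), (214, np.uint8(109), np.uint8(177), np.uint8(219)), (216, np.uint8(109), np.uint8(177), np.uint8(219)), (218, np.uint8(109), np.uint8(177), np.uint8(219)), (220, np.uint8(110), np.uint8(177), np.uint8(219)), (222, np.uint8(109), np.uint8(178), np.uint8(218)), (224, np.uint8(109), np.uint8(178), np.uint8(218)), (226, n
[... 1341 characters left out ...]
np.float64(0.0531))), ((285, 215), (np.float64(0.0085), np.float64(0.0006), np.float64(0.0514))), ((285, 224), (np.float64(0.0029), np.float64(0.0006), np.float64(0.0528))), ((284, 91), (np.float64(0.0876), np.float64(-0.0), np.float64(0.0377))), ((287, 91), (np.float64(0.0874), np.float64(0.0019), np.float64(0.0392))), ((284, 152), (np.float64(0.0469), np.float64(-0.0001), np.float64(0.0319))), ((268, 169), (np.float64(0.0352), np.float64(-0.011), np.float64(0.032))), ((302, 169), (np.float64(0.0351), np.float64(0.0122), np.float64(0.0314))), ((285, 188), (np.float64(0.0221), np.float64(0.0006), np.float64(0.0325))), ((270, 96), (np.float64(0.085), np.float64(-0.0095), np.float64(0.0268)))]
```

```bash
python3 -m pendant '[[0.45,0,2,0,4],[0.45,0,2,0,4],[0,0,2,0,4],[0,0,1,0,4],[0,0,0.5,0,4],[0,0,0.4,0,4],[0,0,0,0,4]]'; python3 -m pendant '[[0,0,0,0,3],[0,0,0,0,2],[0,0,0,0,1],[0,0,0,0,1],[0,0,0,0,1],[0,0,0,0,1],[0,0,0,0,1]]' 80
```

```text
time_s: 14.72
eef_pos: [0.6019, 0.0748, 0.0056]
tcp_rot: [180.0, 0.0, 99.3]
ft_force: [-0.7, 0.1, 0.1]
opening: 0.467
finger_force: 0.0
time_s: 15.3
eef_pos: [0.6022, 0.075, 0.0065]
tcp_rot: [179.9, 0.0, 99.3]
ft_force: [-1.5, -1.3, 5.1]
opening: 0.15
finger_force: 78.0
```

```bash
python3 -m pendant '[[0.2,0,-0.05,0,1],[0.2,0,0,0,1],[0.2,0,0,0,1],[0.2,0,0,0,1],[0.2,0,0,0,1],[0.2,0,0,0,1],[0.2,0,0,0,1],[0,0,0,0,1]]'
```

```text
time_s: 15.97
eef_pos: [0.5998, 0.0887, 0.0063]
tcp_rot: [180.0, 0.1, 99.3]
ft_force: [1.3, -6.6, 0.4]
opening: 0.147
finger_force: 78.0
```

```bash
python3 -m pendant '[[0.2,0,-0.2,0,1],[0.2,0,-0.2,0,1],[0.2,0,-0.25,0,1],[0.2,0,-0.25,0,1],[0.2,0,-0.25,0,1],[0,0,-0.25,0,1],[0,0,-0.2,0,1],[0,0,0,0,1]]'
python3 - <<'E'
from h import *
o=sensors.get_obs(); p,d=imaging.capture("wrist"); cv2.imwrite("pics/w8.png",p); np.save("w8.npy",d)
s,_=imaging.capture("scene"); cv2.imwrite("pics/s8.png",s)
a=cv2.resize(p[20:320,170:400],None,fx=1.74,fy=1.74); cv2.imwrite("pics/w8c.png",a)
E
```

```text
time_s: 16.63
eef_pos: [0.5974, 0.0983, 0.0217]
tcp_rot: [-179.9, 0.1, 99.3]
ft_force: [2.8, -7.3, -9.6]
opening: 0.146
finger_force: 78.0
```

View pics/w8c.png

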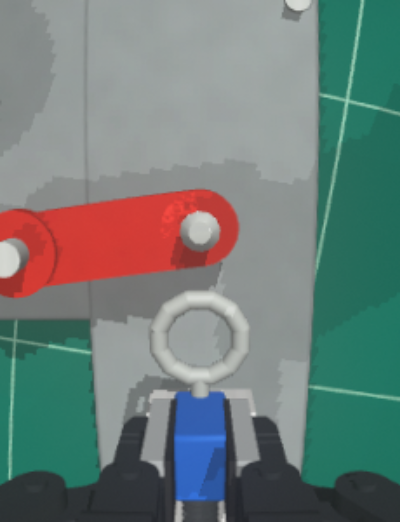

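The ring is centred on the post's line: eye at full px (284.4,213.7), post head at (285,152). I'll check ring tilt, the orange end and the hook depth from depth data.

```bash
cat >> h.py <<'E'
def wpt(d,u,v,o):
    c=imaging.calibration("wrist"); K=c["K"]; T=np.array(c["tool_from_camera"])
    x,y=u-K[0,2],v-K[1,2]; r=np.hypot(x,y); t=r/K[0,0]; q=T[:3,:3]@(np.array([x/r*np.tan(t),y/r*np.tan(t),1])*d[v,u])+T[:3,3]
    return (*(q[:2]*1000).round(1), ((o["eef_pos"][2]-q[2])*1000).round(1))
E
python3 - <<'E'
from h import *
o=sensors.get_obs(); p=cv2.imread("pics/w8.png"); d=np.load("w8.npy")
for n,q in dict(front=(285,192),rear=(285,237),left=(260,213),right=(309,213),neck=(285,243),head=(284,152),headr=(287,152)).items(): print(n,q,wpt(d,*q,o))
print("blue top",[(v,wpt(d,284,v,o)) for v in range(262,308,6)])
# orange in scene + top depth
s,ds=imaging.capture("scene"); C=cloud("scene",ds); hs=cv2.cvtColor(s,cv2.COLOR_BGR2HSV); m=cv2.inRange(hs,(5,150,120),(16,255,255))>0
G=(np.abs(C[...,0]-.62)<.05)&(np.abs(C[...,1]+.02)<.05)&(ds>0)&m; print("orange",G.sum(),np.percentile(C[G],[5,50,95],axis=0).round(4).tolist())
v,u=np.where(G); print(u.min(),u.max(),v.min(),v.max())
x0,y0=int(u.mean())-60,int(v.mean())-60; cv2.imwrite("pics/s8c.png",cv2.resize(s[max(y0,0):y0+120,x0:x0+160],None,fx=5,fy=5,interpolation=cv2.INTER_CUBIC))
E
```

```text
front (285, 192) (np.float64(37.9), np.float64(0.5), np.float64(49.2))
rear (285, 237) (np.float64(16.5), np.float64(0.5), np.float64(48.0))
left (260, 213) (np.float64(28.4), np.float64(-10.6), np.float64(49.3))
right (309, 213) (np.float64(28.4), np.float64(11.2), np.float64(49.5))
neck (285, 243) (np.float64(13.6), np.float64(0.5), np.float64(48.1))
head (284, 152) (np.float64(54.3), np.float64(0.1), np.float64(38.3))
headr (287, 152) (np.float64(54.4), np.float64(1.5), np.float64(38.8))
blue top [(262, (np.float64(9.6), np.float64(0.1), np.float64(60.3))), (268, (np.float64(8.8), np.float64(0.1), np.float64(64.5))), (274, (np.float64(7.9), np.float64(0.1), np.float64(68.2))), (280, (np.float64(5.0), np.float64(0.1), np.float64(68.1))), (286, (np.float64(1.7), np.float64(0.1), np.float64(67.3))), (292, (np.float64(-1.6), np.float64(0.1), np.float64(66.8))), (298, (np.float64(-5.1), np.float64(0.1), np.float64(66.1))), (304, (np.float64(-8.0), np.float64(0.1), np.float64(66.4)))]
orange 78 [[0.6092, -0.0285, 0.0287], [0.6201, -0.0173, 0.0501], [0.6242, -0.0091, 0.0583]]
275 283 217 226
```

View pics/s8c.png

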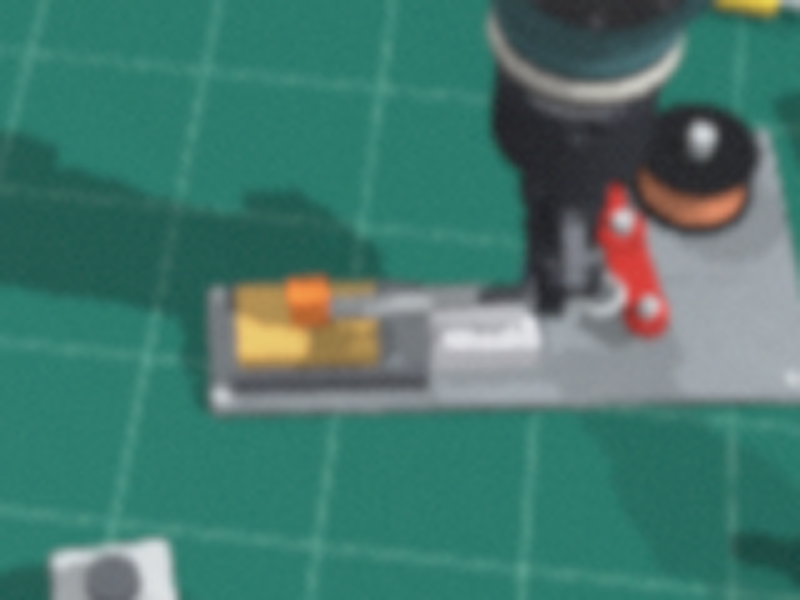

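The hook is still seated: the orange grip sits on the block, and the ring's underside is about 44 mm high, above the 38.5 mm head. The eye needs about 27 mm more travel. I'll pull on, lowering slightly.

```bash
python3 -m pendant '[[0.22,0,0.03,0,1],[0.22,0,0.03,0,1],[0.22,0,0.03,0,1],[0.22,0,0.03,0,1],[0.22,0,0.03,0,1],[0.22,0,0,0,1],[0.22,0,0,0,1],[0,0,0,0,1]]'; python3 -m pendant '[[0.22,0,0,0,1],[0.22,0,0,0,1],[0.22,0,0,0,1],[0.22,0,0,0,1],[0.22,0,0,0,1],[0,0,0,0,1]]'
python3 - <<'E'
from h import *
o=sensors.get_obs(); p,d=imaging.capture("wrist"); cv2.imwrite("pics/w9.png",p); np.save("w9.npy",d)
hs=cv2.cvtColor(p,cv2.COLOR_BGR2HSV); 
print([(v,int(hs[v,285,2]),int(hs[v,285,1]),wpt(d,285,v,o)[::2]) for v in range(180,246,3)])
print([(u,int(hs[213,u,2]),wpt(d,u,213,o)[1:]) for u in range(252,318,3)])
E
```

```text
time_s: 17.45
eef_pos: [0.5951, 0.1131, 0.0201]
tcp_rot: [-179.9, 0.1, 99.2]
ft_force: [3.4, -12.2, -7.0]
opening: 0.144
finger_force: 78.5
time_s: 17.95
eef_pos: [0.5934, 0.1235, 0.0202]
tcp_rot: [-179.9, 0.2, 99.2]
ft_force: [2.5, -14.0, -6.0]
opening: 0.145
finger_force: 78.6
[(180, 163, 171, (np.float64(39.4), np.float64(28.3))), (183, 188, 178, (np.float64(37.7), np.float64(27.4))), (186, 173, 134, (np.float64(36.2), np.float64(27.1))), (189, 209, 9, (np.float64(39.3), np.float64(47.8))), (192, 215, 5, (np.float64(38.1), np.float64(48.4))), (195, 164, 5, (np.float64(36.6), np.float64(47.8))), (198, 184, 7, (np.float64(32.4), np.float64(36.6))), (201, 130, 8, (np.float64(31.5), np.float64(39.1))), (204, 138, 7, (np.float64(30.1), np.float64(39.0))), (207, 138, 9, (np.float64(28.5), np.float64(38.4))), (210, 194, 7, (np.float64(27.3), np.float64(39.4))), (213, 159, 6, (np.float64(25.9), np.float64(39.8))), (216, 106, 5, (np.float64(23.8), np.float64(37.7))), (219, 133, 155, (np.float64(18.9), np.float64(27.2))), (222, 130, 137, (np.float64(17.4), np.float64(27.6))), (225, 120, 6, 
[... 748 characters left out ...]
(28.7))), (276, 120, (np.float64(-3.8), np.float64(35.5))), (279, 110, (np.float64(-2.3), np.float64(38.5))), (282, 191, (np.float64(-0.9), np.float64(39.7))), (285, 159, (np.float64(0.5), np.float64(39.8))), (288, 119, (np.float64(2.0), np.float64(39.1))), (291, 108, (np.float64(3.4), np.float64(36.9))), (294, 188, (np.float64(5.1), np.float64(27.5))), (297, 187, (np.float64(6.6), np.float64(28.5))), (300, 187, (np.float64(8.2), np.float64(27.5))), (303, 115, (np.float64(8.6), np.float64(46.2))), (306, 171, (np.float64(9.9), np.float64(47.0))), (309, 191, (np.float64(11.2), np.float64(48.0))), (312, 168, (np.float64(12.6), np.float64(46.9))), (315, 144, (np.float64(17.7), np.float64(8.6)))]
```

The ring is centred over the post head (ring inner x 19.5–36, head x 23–33 mm, y within 0.5 mm). Now I lower it.

```bash
python3 -m pendant '[[0,0,0.2,0,1],[0,0,0.25,0,1],[0,0,0.25,0,1],[0,0,0.25,0,1],[0,0,0.2,0,1],[0,0,0.2,0,1],[0,0,0,0,1]]'
python3 - <<'E'
from h import *
o=sensors.get_obs(); p,d=imaging.capture("wrist"); cv2.imwrite("pics/w10.png",p); np.save("w10.npy",d)
hs=cv2.cvtColor(p,cv2.COLOR_BGR2HSV); 
print([(v,int(hs[v,285,2]),wpt(d,285,v,o)[::2]) for v in range(174,246,3)])
print([(u,int(hs[213,u,2]),wpt(d,u,213,o)[1:]) for u in range(252,318,6)])
E
```

```text
time_s: 18.58
eef_pos: [0.5942, 0.1231, 0.0071]
tcp_rot: [180.0, 0.2, 99.2]
ft_force: [2.6, -13.9, 3.4]
opening: 0.141
finger_force: 79.8
[(174, 142, (np.float64(41.2), np.float64(8.1))), (177, 141, (np.float64(39.6), np.float64(8.0))), (180, 141, (np.float64(38.0), np.float64(8.0))), (183, 150, (np.float64(39.7), np.float64(24.0))), (186, 183, (np.float64(39.1), np.float64(28.0))), (189, 174, (np.float64(38.5), np.float64(31.3))), (192, 216, (np.float64(37.6), np.float64(33.3))), (195, 196, (np.float64(36.0), np.float64(32.5))), (198, 132, (np.float64(34.6), np.float64(32.4))), (201, 157, (np.float64(33.9), np.float64(35.1))), (204, 206, (np.float64(33.3), np.float64(37.8))), (207, 208, (np.float64(31.9), np.float64(37.6))), (210, 194, (np.float64(31.3), np.float64(40.2))), (213, 191, (np.float64(29.7), np.float64(39.2))), (216, 192, (np.float64(27.9), np.float64(38.0))), (219, 189, (np.float64(27.1), np.float64(39.6))), (222, 123, (np.float64(25.0), np.float64(37.4))), (225, 126, (np.float64(19.9), np.float64(26.7))), (228, 130, (np.float64(18.5), np.float64(27.1))), (231, 102, (np.float64(9.8), np.float64(7.4))), (234, 183, (np.float64(17.3), np.float64(32.1))), (237, 217, (np.float64(16.1), np.float64(32.7))), (240, 194, (np.float64(14.6), np.float64(32.7))), (243, 192, (np.float64(13.4), np.float64(33.4)))]
[(252, 209, (np.float64(-15.0), np.float64(27.5))), (258, 158, (np.float64(-11.7), np.float64(32.3))), (264, 178, (np.float64(-8.9), np.float64(33.6))), (270, 167, (np.float64(-6.5), np.float64(27.8))), (276, 171, (np.float64(-3.3), np.float64(39.6))), (282, 192, (np.float64(-0.8), np.float64(38.7))), (288, 191, (np.float64(1.8), np.float64(39.1))), (294, 159, (np.float64(4.5), np.float64(37.1))), (300, 129, (np.float64(7.5), np.float64(28.3))), (306, 171, (np.float64(10.1), np.float64(31.4))), (312, 171, (np.float64(12.7), np.float64(32.9)))]
```

The eye is round the neck, with its top at 32.7 mm below the 38.5 mm head. Now I ease back so the spring draws the arm home, then release.

```bash
python3 -m pendant '[[-0.2,0,0,0,1],[-0.2,0,0,0,1],[-0.2,0,0,0,1],[-0.2,0,0,0,1],[-0.2,0,0,0,1],[-0.1,0,0,0,1],[0,0,0,0,1],[0,0,0,0,1]]'; python3 -m pendant '[[-0.1,0,0,0,1],[0,0,0,0,1],[0,0,0,0,1]]'
```

```text
time_s: 19.3
eef_pos: [0.596, 0.114, 0.0075]
tcp_rot: [179.9, 0.0, 99.3]
ft_force: [4.0, -2.0, 4.1]
opening: 0.144
finger_force: 80.1
time_s: 19.55
eef_pos: [0.596, 0.1137, 0.0074]
tcp_rot: [179.9, -0.1, 99.3]
ft_force: [3.7, 4.3, 5.2]
opening: 0.143
finger_force: 80.1
```

```bash
python3 -m pendant '[[0,0,0,0,1.8],[0,0,0,0,2.5],[0,0,0,0,3.5],[0,0,0,0,4],[0,0,0,0,4],[0,0,-0.5,0,4],[0,0,-1.5,0,4],[0,0,-2.5,0,4]]'; python3 -m pendant '[[0,0,-2.5,0,4],[0,0,-2,0,4],[0,0,0,0,4],[0,0,0,0,4],[0,0,0,0,4],[0,0,0,0,4]]'
python3 - <<'E'
from h import *
o=sensors.get_obs(); p,d=imaging.capture("wrist"); np.save("w11.npy",d); cv2.imwrite("pics/w11.png",p); cv2.imwrite("pics/w11c.png",cv2.resize(p[0:340,120:450],None,fx=1.75,fy=1.75))
E
```

```text
time_s: 20.22
eef_pos: [0.5941, 0.1129, 0.051]
tcp_rot: [-179.8, -0.0, 99.3]
ft_force: [0.2, -1.2, -1.1]
opening: 0.469
finger_force: 0.0
time_s: 20.72
eef_pos: [0.595, 0.113, 0.0962]
tcp_rot: [-179.9, -0.0, 99.3]
ft_force: [-0.3, -0.5, -0.3]
opening: 0.467
finger_force: 0.0
```

View pics/w11c.png

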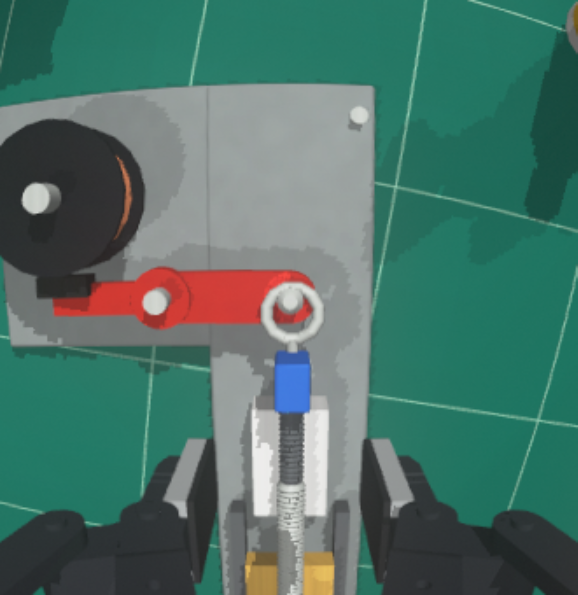

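The ring is round the post (crop px (292,312)), the red arm is straight with its shoe on the reel, and the gripper is clear. One height check, then I hand in.

```bash
python3 -m pendant '[[0,0,0,0,4],[0,0,0,0,4],[0,0,0,0,4],[0,0,0,0,4],[0,0,0,0,4],[0,0,0,0,4]]' | tail -3
python3 - <<'E'
from h import *
o=sensors.get_obs(); d=np.load("w11.npy"); z=[wpt(d,*q,o)[2] for q in ((271,180),(302,180),(288,193),(287,192))]; print(z, wpt(d,285,170,o))
if np.median(z)<36: print(order.job_done())
E
```

```text
ft_force: [0.1, -0.7, -0.7]
opening: 0.467
finger_force: 0.0
[np.float64(33.1), np.float64(33.0), np.float64(34.3), np.float64(34.9)] (np.float64(33.8), np.float64(0.6), np.float64(40.0))
the job is handed in; nothing more can be done
None
```

I handed the job in at about 21 s: the hook is home in the brass block, the eye is round the post's neck under its head, the brake arm is home, and the gripper is clear; the result of the judging isn't shown to me.

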